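Nudge the drill plate onto the fixture pins

ROBOT

A 6-joint arm with a two-finger parallel gripper is mounted at the origin on the work surface. World frame = base frame: x ahead of the robot, y to its left, z up, the work surface at z = 0. Lengths are in mm, angles in degrees, forces in N, time in s.
With the tool pointing down it reaches from about 350 to 850 mm from the base axis. Payload 8.1 kg.
Tool frame: the origin (TCP) lies midway between the tips of the shut fingers; the grasp point (between the pads) lies 19 mm behind it (r.pinch_z is the distance from the TCP to the grasp point, in mm); z points along the fingers, y is the line along which they close (so a half turn about z gives the same grasp; the last joint's range is limited). The gripper opens to 85 mm and grips with 20 to 120 N. Pads are 22 mm wide; open, the fingers measure 114 mm over their backs; the gripper's body (76 mm by 85 mm) begins 54 mm behind the grasp point. The pads swing forward as they close: fully open they stand 13 mm farther back than shut.
Start: joints at [-81.039, 7.471, 85.268, -0, 87.261, -4.893], TCP at [143.691, -582.545, 231.292] pointing down, gripper open.
Joint ranges: [-169.43, 169.43], [-51.17, 129.36], [1.28, 143.12], [-76.62, 256.62], [0, 156.53], [-152.29, 152.29]. Speed limits (degrees/s): [136.94, 136.94, 159.86, 180, 180, 180].

INTERFACE

Orientations are given as [roll, pitch, yaw] about the fixed x, y, z axes, in that order (R = Rz(yaw) Ry(pitch) Rx(roll)).
In Python, from bench import sensors, optics, job, r gives the robot as it stands.
- The arm moves only by the tool play_rows, never from a script. Its argument "motion" is a list that holds one entry, the list of rows, each a list of 6 numbers: the shift along the tool's x, y, z in cm, then the turn, a rotation vector about the tool's x, y, z in degrees. In form: [[[x, y, z, ax, ay, az], ...]]. A call has 1 to 5 rows; each row is the pose to reach, as a shift and turn from the pose commanded when the call began, along the tool's axes at that moment; what a row does not reach only later rows make up. A row lasts 1/10 s, in which the tool goes at most 50 mm and 8.59 degrees, less where a joint would pass 70% of its speed; a pose out of reach is approached as far as the arm can. A call with a gripper value outside its range is refused whole. "jaw" is the opening, from 0 (shut) to 1 (fully open), set as the call begins (left out, the last holds). The fingers move at their own pace and stop on an object; "squeeze" is the grip in N (left out, the last holds). Time passes only in rows, so rows that repeat a pose let the fingers close. It gives the time, the measured TCP pose, the force, the opening and the grip force at its end, in the units of the state.
- sensors.sense(): the state, without advancing time (a new reading comes with each control period).
- optics.snapshot(name): name is "scene" or "top"; returns a dict with "pixels" (400x640x3 uint8, red, green, blue), "mtx" (3x3 intrinsics, pixels), "R" (3x3) and "t" (3): a world point X has camera coordinates R X + t. Camera axes: x right, y down, z forward; pixel columns grow to the right and rows downward; lengths in mm; the calibration is good to about 2 mm. A picture is of the moment at which its call begins. There is no depth.
- job.hand_in(): hands the job in; it is judged then, once.
The state is a dict: "time": time; "joint_pos": joint angles; "qd": joint speeds; "joint_efforts": joint torques, N m; "tool_pos": TCP position; "tcp_rot": TCP orientation; "ft_force": force on the tool from outside, world axes, zero at the start; "wrist_torque": the same for the moment, N m; "finger_gap": finger opening in mm; "grip_force": force on a finger pad.
Only numpy, scipy, OpenCV 4.12 (cv2) and the standard library are available. Lean on these libraries where they do the work, as an engineer would, in place of code of your own. Each camera call takes 0.05 s, during which the arm holds its last target. There are 200 camera calls.

TASK

The yellow drill plate has been left on the welding fixture lying crooked on top of its two brass locating pins. With the fingertips, nudge it sideways - up against the blue fence and along it - until both holes drop over the pins and the plate lies flat on the deck. Push only, do not pick the plate up, and leave the other things on the bench where they are.

Things in the scene. Friction and masses are not known exactly. Their poses are not given: they have to be found in the camera images.
- fixture: Grey welding fixture fixed to the bench: deck 160 (x) x 440 (y) x 20 mm high, origin at the centre of its underside on the bench. Along its +x side stands a straight blue fence, 260 mm long in y, 12 mm thick, 30 mm high above the deck; its face towards -x is at fixture x = +64.5 mm. Place and yaw differ from run to run; it does not move.
- deck (a point): Centre of the fixture deck's top face, 20 mm above the bench, axes as the fixture's. Fully home, the plate lies flat on the deck with its holes round the pins, its origin at x +23 mm, y 0 here, with 1.5 mm of play to the fence; pushed flat against the fence, the holes still line up well enough to drop when the plate is slid along it.
- pin_right (a point): Foot of the right brass pin (fixture frame x +35, y -40 mm), on the deck's top face. Pin 12 mm in diameter, round-nosed, its top 10.5 mm above the deck.
- pin_left (a point): Foot of the left brass pin (fixture frame x +35, y +40 mm), like the right one.
- plate: Loose yellow aluminium plate 80 (x) x 170 (y) x 8 mm, 0.3 kg, slides at a few newtons. Origin at the centre of its underside, z up, x towards the fence. At the start it rides on the pins, robot-side edge down on the deck, fence side raised 0.1 to 0.25 rad, 4 to 18 mm short of home, 14 to 36 mm left or right of it, turned up to 0.12 rad.
- hole_right (a point): Centre of the plate's right hole at its underside (plate frame x +12, y -40 mm); round through hole 16 mm in diameter. When the plate is pushed along the fence by one end, a push on the half of that end nearer the robot keeps it against the fence; a push close to the fence swings it away.
- hole_left (a point): Centre of the plate's left hole at its underside (plate frame x +12, y +40 mm), like the right one.
- socket: Steel wrench socket, 26 mm diameter, 38 mm high, standing on the left end of the fixture deck; origin under its centre. Leave alone.
- bolt: Hex bolt standing on its head (28 mm) on the right end of the deck, 45 mm high; origin under its centre. Leave alone.
- wrench: Open-ended wrench lying on the bench beyond the fixture. Leave alone.
- hammer: Hammer lying on the bench beyond the fixture. Leave alone.
- tin: Steel tin with a red label, 72 mm diameter, 85 mm high, on the bench at the left; origin under its centre. Leave alone.
- spool: Copper-coloured ring-shaped wire spool, 84 mm diameter, 34 mm high, on the bench at the right; origin under its centre. Leave alone.
- tray: Empty red parts tray 100 x 140 x 30 mm on the bench at the left; origin under its centre. Leave alone.

How it is judged:
By the outcome, as a careful person would: the job done as asked, in the order asked, and still so for the second after the job is handed in, with the robot touching nothing.
It also fails if it takes over 51 s, if anything falls off the work surface, if the arm or the gripper's body presses on something with over 40 N, if the wrist force passes 120 N, or if a joint passes its speed limit or range.

## Working session

There is one attempt and no reset: what is moved stays moved. The work goes in short steps, Python scripts to look and compute and a tool call to move; the robot and the scene stay as the last step left them, time stands still between calls to the robot, and variables do not carry over. Pictures are saved under pics/ and viewed, at most 10 in all, crops included, and the job is handed in when it is done.

Besides the shell and the picture viewer there is one more tool, called after "Request:" as name([rows], argument=value, ...), one row to a line, values as JSON. play_rows: Moves the arm, as the interface text tells. Its arguments: {"type":"object","properties":{"motion":{"type":"array","items":{"type":"array","items":{"type":"array","items":{"type":"number"}}}},"jaw":{"type":"number"},"squeeze":{"type":"number"}},"required":["motion"]}

```bash
mkdir -p pics; cat > h.py <<'E'
import numpy as np, cv2
from bench import sensors, optics, job, r
def snap(name,fn,crop=None,k=1):
    s=optics.snapshot(name); im=s["pixels"][:,:,::-1]
    if crop: 
        x0,y0,x1,y1=crop; im=im[y0:y1,x0:x1]
    im=cv2.resize(im,None,fx=k,fy=k,interpolation=cv2.INTER_CUBIC)
    cv2.imwrite("pics/"+fn,im); return s
def px2w(s,uv,z):
    d=np.linalg.inv(s["mtx"])@np.array([uv[0],uv[1],1.]); R=np.array(s["R"]);t=np.array(s["t"])
    c=-R.T@t; d=R.T@d; return c+d*(z-c[2])/d[2]
def w2px(s,X):
    p=s["mtx"]@(np.array(s["R"])@np.array(X)+s["t"]); return p[:2]/p[2]
E
python3 - <<'E'
from h import *
for n in("top","scene"):
    s=snap(n,n+"1.png",None,1.25); R=np.array(s["R"]);print(n,-R.T@s["t"],s["mtx"][0][0])
E
```

```text
top [ 4.62829055e+02 -8.63304245e-02  1.38118999e+03] 379.4372313635665
scene [ 991.73606172 -612.93415619 1108.54503136] 432.76264369936
```

View pics/top1.png

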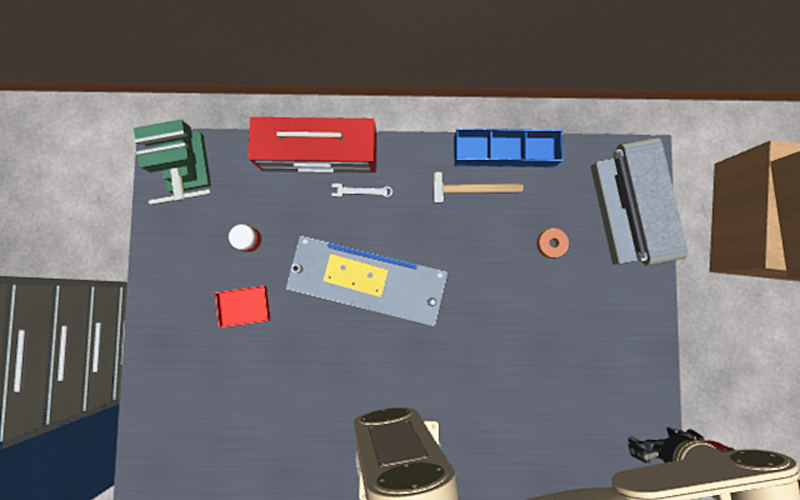

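View pics/scene1.png

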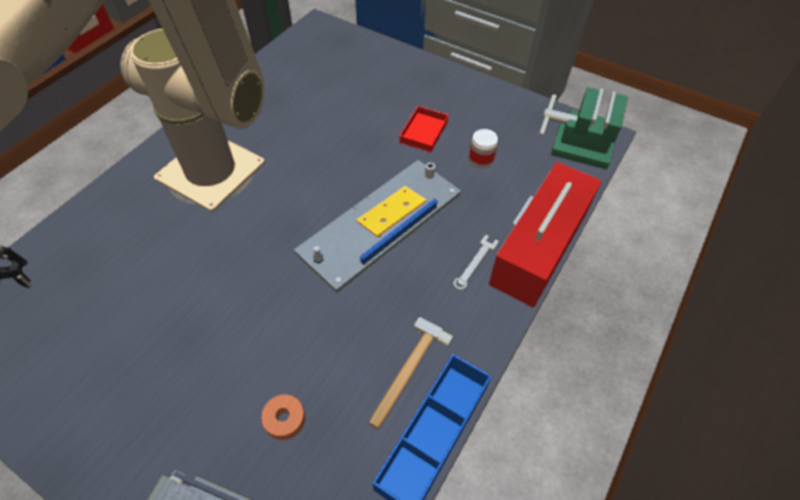

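The top view shows the fixture with corners near (300,236), (447,271), (436,326), (287,290). The plate, around (356,276), sits left of home. The scene view confirms this. I'll enlarge both.

```bash
python3 - <<'E'
from h import *
snap("top","t2.png",(225,182,365,267),5.7)
snap("scene","s2.png",(230,120,375,235),5.2)
E
```

```text
(no output)
```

View pics/t2.png

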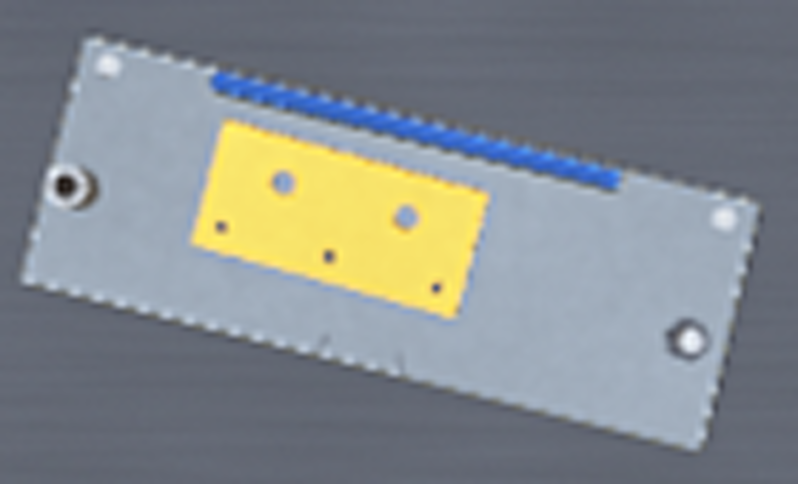

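View pics/s2.png

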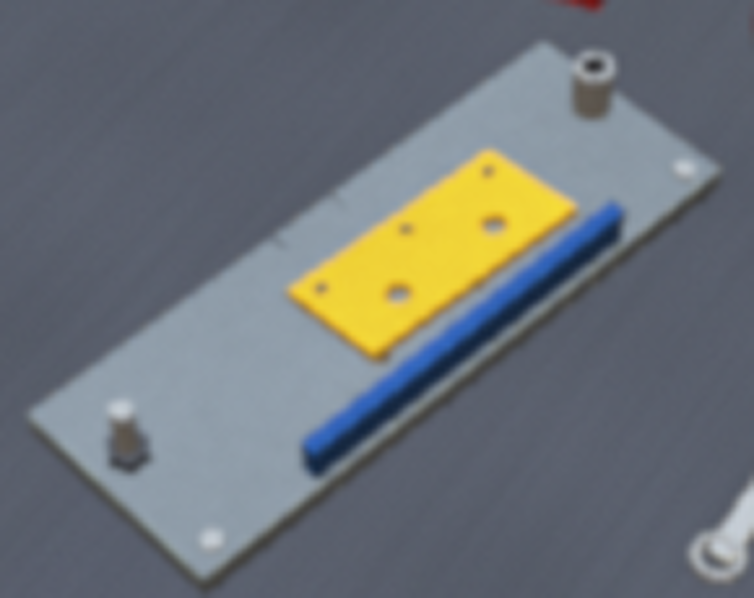

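t2 shows deck corners (87,38), (760,205), (700,450), (22,283) and plate corners (225,121), (487,191), (457,319), (191,245). In s2 the deck corners are (545,42), (722,170), (205,587), (30,413) and the plate corners are near-left (490,150), far-left (577,208), far-right (378,357), near-right (288,291).

```bash
cat > fit.py <<'E'
from h import *
from scipy.optimize import least_squares
from scipy.spatial.transform import Rotation as Ro
sT=optics.snapshot("top"); sS=optics.snapshot("scene")
T=lambda p:(np.array(p)+.5)/5.7+np.array([225,182])-.5
S=lambda p:(np.array(p)+.5)/5.2+np.array([230,120])-.5
# order FL FR NR NL
dT=T([(87,38),(760,205),(700,450),(22,283)]); dS=S([(722,170),(205,587),(30,413),(545,42)])
pT=T([(225,121),(487,191),(457,319),(191,245)]); pS=S([(577,208),(378,357),(288,291),(490,150)])
def res(P,a,b): return np.concatenate([np.ravel([w2px(sT,X) for X in P]-a),np.ravel([w2px(sS,X) for X in P]-b)])
C=np.array([[80,220],[80,-220],[-80,-220],[-80,220.]])
def deck(p): 
    c,s=np.cos(p[2]),np.sin(p[2]); return np.c_[C@np.array([[c,s],[-s,c]])+p[:2],[20]*4]
f=least_squares(lambda p:res(deck(p),dT,dS),[530,70,-.25]); fx=f.x
print("fixture",fx[:2],np.degrees(fx[2]),"rms",np.sqrt(np.mean(f.fun**2)))
PC=np.array([[40,85,8],[40,-85,8],[-40,-85,8],[-40,85,8.]])
Rf=Ro.from_euler('z',fx[2]).as_matrix(); o=np.array([fx[0],fx[1],20])
def plate(p): # x,y near-bottom-edge centre, yaw, tilt in deck frame
    R=(Ro.from_euler('z',p[2])*Ro.from_euler('y',-p[3])).as_matrix()
    return ((PC+[40,0,0])@R.T+[p[0],p[1],0])@Rf.T+o
g=least_squares(lambda p:res(plate(p),pT,pS),[-25,30,0,.15])
print("near edge",g.x[:2],"yaw",np.degrees(g.x[2]),"tilt",g.x[3],"rms",np.sqrt(np.mean(g.fun**2)))
p=g.x;R=(Ro.from_euler('z',p[2])*Ro.from_euler('y',-p[3])).as_matrix()
print("plate origin in deck",np.array([p[0],p[1],0])+R@[40,0,0]); print("corners deck\n",((plate(p)-o)@Rf).round(1))
for n,P in(("socket",None),):pass
for uv,n in((( 66,185),"socket z58"),((690,340),"bolt z65")):
    z=float(n.split('z')[1]); print(n,((px2w(sT,T(uv),z)-o)@Rf).round(1))
np.save("fx.npy",fx)
E
python3 fit.py
```

```text
fixture [503.9057833   98.93781084] -13.010946380489987 rms 0.8257325944241202
near edge [-33.81229744  35.17280913] yaw -1.1245205126914999 tilt 0.08660820203358882 rms 0.557357885099679
plate origin in deck [ 6.03010176 34.39073845  3.45999873]
corners deck
 [[ 46.8 118.6  14.9]
 [ 43.5 -51.4  14.9]
 [-36.2 -49.8   8. ]
 [-32.8 120.2   8. ]]
socket z58 [-17.3 198.9  38. ]
bolt z65 [ -17.7 -193.9   45. ]
```

```bash
cat > go.py <<'E'
from h import *
from scipy.spatial.transform import Rotation as Ro
fx=np.load("fx.npy"); Rf=Ro.from_euler('z',fx[2]).as_matrix(); o=np.array([fx[0],fx[1],20])
def st():
    s=sensors.sense(); p=np.array(s["tool_pos"]); R=Ro.from_euler('xyz',s["tcp_rot"],degrees=True)
    print("t",s["time"],"deckpos",(Rf.T@(p-o)).round(1),"world",p.round(1),"rpy",np.round(s["tcp_rot"],2),"F",(Rf.T@np.array(s["ft_force"])).round(1),"q",np.round(s["joint_pos"],0)); return p,R
def goal(dk,world=False,yaw=None):
    p,R=st(); w=np.array(dk) if world else Rf@np.array(dk)+o
    y=np.degrees(fx[2]) if yaw is None else yaw
    Rt=[Ro.from_euler('xyz',[180,0,y+k],degrees=True) for k in(0,180)]
    rv=min([(R.inv()*q).as_rotvec(degrees=True) for q in Rt],key=np.linalg.norm)
    print("goal",dk,"world",w.round(1),"row",(R.as_matrix().T@(w-p)/10).round(2),rv.round(2))
E
python3 - <<'E'
from go import *
goal([450,-350,200],True); goal([-65,30,100]); goal([-65,30,3])
E
```

```text
t 0.3 deckpos [-197.6 -744.9  210.9] world [ 143.7 -582.4  230.9] rpy [-179.96   -0.     13.86] F [0.3 1.  0.2] q [-81.   7.  85.  -0.  87.  -5.]
goal [450, -350, 200] world [ 450 -350  200] row [ 35.31 -15.22   3.1 ] [-4.000e-02  1.000e-02  2.687e+01]
t 0.3 deckpos [-197.6 -744.9  210.9] world [ 143.7 -582.4  230.9] rpy [-179.96   -0.     13.86] F [0.3 1.  0.2] q [-81.   7.  85.  -0.  87.  -5.]
goal [-65, 30, 100] world [447.3 142.8 120. ] row [ 46.85 -63.13  11.14] [-4.000e-02  1.000e-02  2.687e+01]
t 0.3 deckpos [-197.6 -744.9  210.9] world [ 143.7 -582.4  230.9] rpy [-179.96   -0.     13.86] F [0.3 1.  0.2] q [-81.   7.  85.  -0.  87.  -5.]
goal [-65, 30, 3] world [447.3 142.8  23. ] row [ 46.85 -63.12  20.84] [-4.000e-02  1.000e-02  2.687e+01]
```

```bash
sed -i 's/y=np.degrees(fx\[2\]) if/y=np.degrees(fx[2])+90 if/' go.py; python3 - <<'E'
from go import *
goal([450,-350,200],True); goal([-65,30,100])
E
```

```text
t 0.3 deckpos [-197.6 -744.9  210.9] world [ 143.7 -582.4  230.9] rpy [-179.96   -0.     13.86] F [0.3 1.  0.2] q [-81.   7.  85.  -0.  87.  -5.]
goal [450, -350, 200] world [ 450 -350  200] row [ 35.31 -15.22   3.1 ] [-3.000e-02 -2.000e-02 -6.313e+01]
t 0.3 deckpos [-197.6 -744.9  210.9] world [ 143.7 -582.4  230.9] rpy [-179.96   -0.     13.86] F [0.3 1.  0.2] q [-81.   7.  85.  -0.  87.  -5.]
goal [-65, 30, 100] world [447.3 142.8 120. ] row [ 46.85 -63.13  11.14] [-3.000e-02 -2.000e-02 -6.313e+01]
```

Request:
play_rows([
  [[17, -7, 0, 0, 0, -13], [35, -15, 0, 0, 0, -26], [35, -15, 0, 0, 0, -39], [35, -15, 0, 0, 0, -45], [35, -15, 0, 0, 0, -45]],
], jaw=0)

```text
time: 0.8
tool_pos: [344.6, -430.7, 231.4]
tcp_rot: [180.0, 0.0, 57.2]
ft_force: [1.0, -1.4, 0.0]
finger_gap: 12.8
grip_force: 0.0
```

Request:
play_rows([
  [[0, 0, 0, 0, 0, 0], [0, 0, 0, 0, 0, 0], [0, 0, 0, 0, 0, 0]],
])

```text
time: 1.1
tool_pos: [342.7, -432.7, 231.3]
tcp_rot: [-180.0, 0.0, 56.7]
ft_force: [-0.1, -0.7, -0.2]
finger_gap: 0.1
grip_force: 0.0
```

```bash
python3 - <<'E'
from go import *
goal([-65,30,100])
E
```

```text
t 1.1 deckpos [ -37.4 -554.2  211.3] world [ 342.7 -432.7  231.3] rpy [-1.7999e+02  3.0000e-02  5.6730e+01] F [ 0.1 -0.7 -0.2] q [-57.   0.  93.  -0.  87. -24.]
goal [-65, 30, 100] world [447.3 142.8 120. ] row [ 53.86 -22.82  11.1 ] [-2.000e-02  2.000e-02 -2.026e+01]
```

Request:
play_rows([
  [[53.9, -22.8, 0, 0, 0, -20.3], [53.9, -22.8, 0, 0, 0, -20.3], [53.9, -22.8, 0, 0, 0, -20.3], [53.9, -22.8, 0, 0, 0, -20.3], [53.9, -22.8, 0, 0, 0, -20.3]],
])

```text
time: 1.6
tool_pos: [387.1, -185.9, 231.3]
tcp_rot: [180.0, 0.0, 76.9]
ft_force: [1.2, 0.1, 1.1]
finger_gap: 0.2
grip_force: 0.0
```

```bash
python3 - <<'E'
from go import *
goal([-65,30,100])
E
```

```text
t 1.6 deckpos [ -49.7 -303.8  211.3] world [ 387.1 -185.9  231.3] rpy [1.7998e+02 2.0000e-02 7.6870e+01] F [1.1 0.4 1.1] q [-32. -20. 111.  -0.  89. -19.]
goal [-65, 30, 100] world [447.3 142.8 120. ] row [33.38 -1.61 11.12] [ 0.02  0.02 -0.12]
```

Request:
play_rows([
  [[33.4, -1.6, 0, 0, 0, 0], [33.4, -1.6, 0, 0, 0, 0], [33.4, -1.6, 0, 0, 0, 0], [33.4, -1.6, 0, 0, 0, 0], [33.4, -1.6, 0, 0, 0, 0]],
])

```text
time: 2.1
tool_pos: [432.1, 60.4, 231.7]
tcp_rot: [179.9, 0.0, 76.9]
ft_force: [1.6, -0.5, 0.1]
finger_gap: -0.2
grip_force: 0.0
```

Request:
play_rows([
  [[8.4, 0, 5, 0, 0, 0], [8.4, 0, 10, 0, 0, 0], [8.4, 0, 15, 0, 0, 0], [8.4, 0, 18, 0, 0, 0], [8.4, 0, 18, 0, 0, 0]],
])

```text
time: 2.6
tool_pos: [446.3, 140.1, 45.4]
tcp_rot: [-179.5, 0.2, 77.0]
ft_force: [-1.5, -0.8, 0.1]
finger_gap: -0.0
grip_force: 0.0
```

```bash
python3 - <<'E'
from go import *
goal([-65,30,3])
snap("top","t3.png",(225,182,365,267),5.7)
snap("scene","s3.png",(230,100,375,215),5.2)
E
```

```text
t 2.6 deckpos [-65.4  27.2  25.4] world [446.3 140.1  45.4] rpy [-179.49    0.24   77.  ] F [-1.3 -1.1  0.1] q [ 11.  -2. 116.  -0.  67.  24.]
goal [-65, 30, 3] world [447.3 142.8  23. ] row [0.29 0.06 2.24] [-0.51  0.24  0.01]
```

View pics/s3.png

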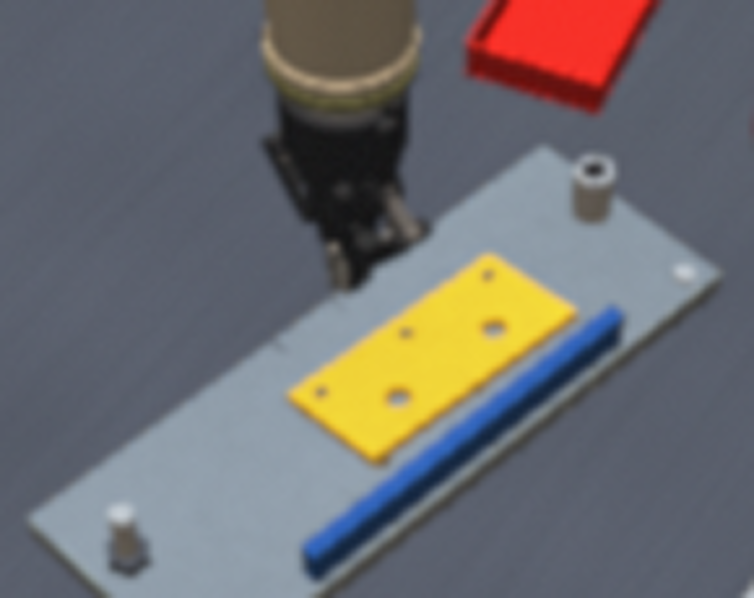

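The picture shows the shut fingertips near (350,275), just on the robot side of the plate. The plate hasn't moved. Next I'll let the arm settle and then go down.

Request:
play_rows([
  [[0, 0, 0, 0, 0, 0], [0, 0, 0, 0, 0, 0], [0, 0, 0, 0, 0, 0]],
])

```text
time: 3.0
tool_pos: [452.7, 141.8, 53.9]
tcp_rot: [179.8, -0.1, 77.1]
ft_force: [0.1, 0.1, -0.2]
finger_gap: -0.2
grip_force: 0.0
```

Request:
play_rows([
  [[0, 0, 1, 0, 0, 0], [0, 0, 2, 0, 0, 0], [0, 0, 2.3, 0, 0, 0], [0, 0, 2.5, 0, 0, 0], [0, 0, 2.5, 0, 0, 0]],
])

```text
time: 3.5
tool_pos: [450.0, 141.8, 25.7]
tcp_rot: [-179.9, 0.0, 77.1]
ft_force: [0.1, 0.1, -0.8]
finger_gap: 0.2
grip_force: 0.0
```

```bash
python3 - <<'E'
from go import *
goal([-65,30,3])
E
```

```text
t 3.5 deckpos [-62.1  29.6   5.7] world [450.  141.8  25.7] rpy [-1.7994e+02  3.0000e-02  7.7130e+01] F [ 0.   0.2 -0.8] q [ 11.  -0. 116.   0.  64.  24.]
goal [-65, 30, 3] world [447.3 142.8  23. ] row [ 0.04 -0.29  0.27] [-0.06  0.03  0.14]
```

Request:
play_rows([
  [[0.3, 0.2, 0.2, 0, 0, 0], [0.3, 0.5, 0.2, 0, 0, 0], [0.3, 0.8, 0.2, 0, 0, 0], [0.3, 1.1, 0.2, 0, 0, 0], [0.3, 1.4, 0.2, 0, 0, 0]],
])

```text
time: 4.0
tool_pos: [465.3, 141.6, 24.4]
tcp_rot: [180.0, -0.0, 77.1]
ft_force: [0.3, 0.1, 0.9]
finger_gap: 0.1
grip_force: 0.0
```

Request:
play_rows([
  [[0, 0.2, 0, 0, 0, 0], [0, 0.4, 0, 0, 0, 0], [0, 0.6, 0, 0, 0, 0], [0, 0.8, 0, 0, 0, 0], [0, 1.0, 0, 0, 0, 0]],
])

```text
time: 4.5
tool_pos: [473.5, 139.6, 24.0]
tcp_rot: [-179.8, 0.0, 77.1]
ft_force: [-7.2, 0.4, 4.9]
finger_gap: 0.0
grip_force: 3.2
```

```bash
python3 - <<'E'
from go import *
st()
snap("top","t4.png",(225,182,365,267),5.7)
E
```

```text
t 4.5 deckpos [-38.8  32.7   4. ] world [473.5 139.6  24. ] rpy [-1.7985e+02  3.0000e-02  7.7130e+01] F [-7.1 -1.3  4.9] q [ 10.   3. 113.   0.  64.  23.]
```

View pics/t4.png

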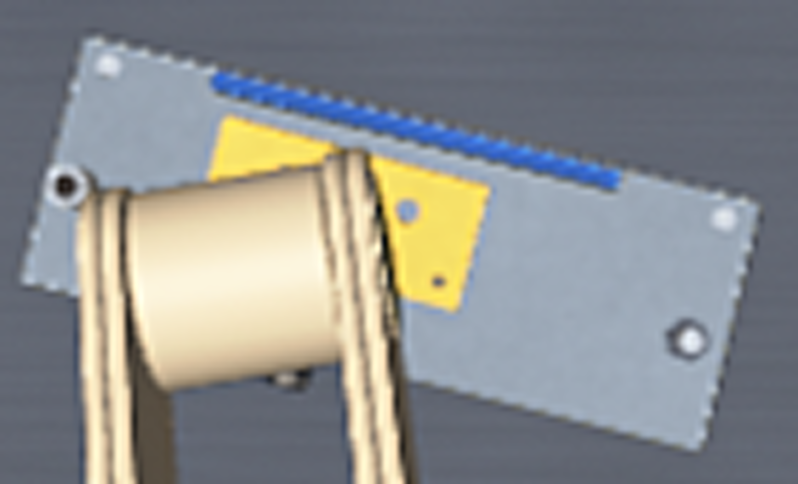

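The plate has begun to move: its far-right corner went from (487,191) to (489,184), with about 7 N on the tool. I'll keep pushing toward the fence.

Request:
play_rows([
  [[0, 0.2, 0, 0, 0, 0], [0, 0.4, 0, 0, 0, 0], [0, 0.6, 0, 0, 0, 0], [0, 0.8, 0, 0, 0, 0], [0, 0.9, 0, 0, 0, 0]],
])

```text
time: 5.05
tool_pos: [482.6, 137.6, 24.1]
tcp_rot: [-179.9, 0.0, 77.1]
ft_force: [-6.2, 1.7, 4.4]
finger_gap: -0.0
grip_force: 2.9
```

Request:
play_rows([
  [[0, 0.1, 0, 0, 0, 0], [0, 0.2, 0, 0, 0, 0], [0, 0.3, 0, 0, 0, 0]],
])

```text
time: 5.35
tool_pos: [485.3, 136.9, 24.0]
tcp_rot: [-179.9, 0.0, 77.1]
ft_force: [-6.0, 1.7, 3.9]
finger_gap: 0.0
grip_force: 3.1
```

Request:
play_rows([
  [[0, 0.1, 0, 0, 0, 0], [0, 0.2, 0, 0, 0, 0], [0, 0.2, 0, 0, 0, 0]],
])

```text
time: 5.65
tool_pos: [487.2, 136.5, 24.0]
tcp_rot: [-179.9, 0.0, 77.1]
ft_force: [-6.3, 1.3, 4.2]
finger_gap: 0.1
grip_force: 3.0
```

Request:
play_rows([
  [[0, 0.1, 0, 0, 0, 0], [0, 0.2, 0, 0, 0, 0], [0, 0.2, 0, 0, 0, 0]],
])

```text
time: 5.95
tool_pos: [487.6, 136.4, 23.8]
tcp_rot: [-179.7, 0.0, 77.1]
ft_force: [-13.2, 2.7, 11.7]
finger_gap: -0.1
grip_force: 7.0
```

Request:
play_rows([
  [[0, 0.1, 0, 0, 0, 0], [0, 0.2, 0, 0, 0, 0], [0, 0.2, 0, 0, 0, 0]],
])

```text
time: 6.25
tool_pos: [488.0, 136.3, 23.7]
tcp_rot: [-179.5, 0.1, 77.1]
ft_force: [-21.9, 4.1, 17.7]
finger_gap: -0.1
grip_force: 11.3
```

```bash
python3 - <<'E'
from go import *
st()
snap("top","t5.png",(225,182,365,267),5.7)
E
```

```text
t 6.25 deckpos [-23.9  32.8   3.7] world [488.  136.3  23.7] rpy [-1.7949e+02  7.0000e-02  7.7150e+01] F [-22.2  -0.9  17.7] q [ 10.   6. 110.   0.  65.  23.]
```

View pics/t5.png

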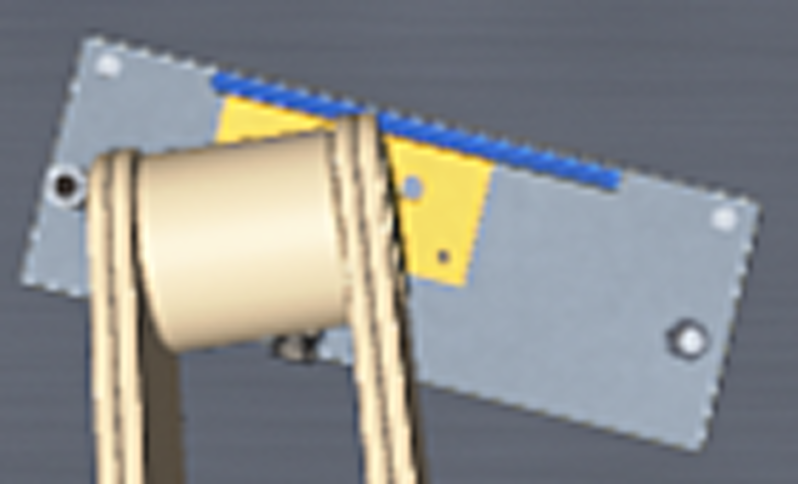

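The plate now lies along the fence, with far corners at about (225,97) and (492,160). I'll back off, rise, and go round to its left end.

Request:
play_rows([
  [[0, -1.5, 0, 0, 0, 0], [0, -2.5, 0, 0, 0, 0], [0, -2.5, -2.5, 0, 0, 0], [0, -2.5, -5, 0, 0, 0], [4, -1, -6, 0, 0, 0]],
])

```text
time: 6.8
tool_pos: [491.1, 174.6, 86.5]
tcp_rot: [179.9, 0.0, 77.0]
ft_force: [1.2, -0.8, -0.1]
finger_gap: 0.2
grip_force: 0.0
```

Request:
play_rows([
  [[4, 1.5, 0, 0, 0, 0], [8, 3, 0, 0, 0, 0], [8, 3, 0, 0, 0, 0], [8, 3, 0, 0, 0, 0], [8, 3, 0, 0, 0, 0]],
])

```text
time: 7.3
tool_pos: [537.8, 247.2, 84.0]
tcp_rot: [-180.0, 0.0, 77.1]
ft_force: [-0.5, -1.2, -0.4]
finger_gap: -0.0
grip_force: 0.0
```

```bash
python3 - <<'E'
from go import *
goal([2,146,4])
snap("top","t6.png",(225,182,365,267),5.7)
E
```

```text
t 7.3 deckpos [ -0.3 152.1  64. ] world [537.8 247.2  84. ] rpy [-1.7997e+02  4.0000e-02  7.7120e+01] F [-0.2 -1.3 -0.4] q [20. 13. 95. -0. 72. 33.]
goal [2, 146, 4] world [538.7 240.7  24. ] row [-0.61  0.23  6.  ] [-0.03  0.04  0.13]
```

View pics/t6.png

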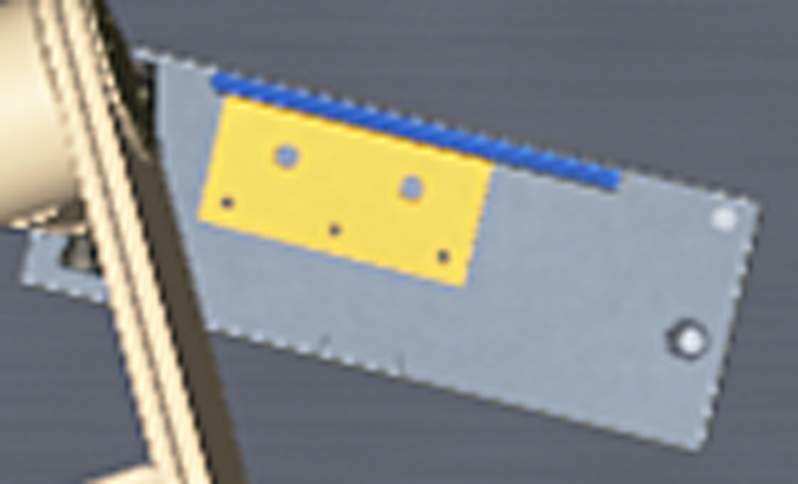

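The plate is flush with the fence, with near corners (199,221) and (465,287) and holes at (286,156) and (411,188). I'll lower the fingers beyond its left end.

Request:
play_rows([
  [[0, 0.1, 2, 0, 0, 0], [0, 0.1, 4, 0, 0, 0], [0, 0.1, 5.5, 0, 0, 0], [0, 0.1, 6, 0, 0, 0], [0, 0.1, 6, 0, 0, 0]],
])

```text
time: 7.85
tool_pos: [538.6, 247.1, 23.6]
tcp_rot: [-179.9, 0.1, 77.1]
ft_force: [0.3, -0.5, 0.4]
finger_gap: -0.3
grip_force: 0.0
```

Request:
play_rows([
  [[-0.3, 0, 0, 0, 0, 0], [-0.6, 0, 0, 0, 0, 0], [-0.9, 0, 0, 0, 0, 0], [-1.2, 0, 0, 0, 0, 0], [-1.5, 0, 0, 0, 0, 0]],
])

```text
time: 8.35
tool_pos: [536.1, 232.9, 24.6]
tcp_rot: [180.0, -0.0, 77.1]
ft_force: [-0.7, 0.1, 0.5]
finger_gap: -0.1
grip_force: 0.0
```

```bash
python3 - <<'E'
from go import *
st()
T=lambda p:(np.array(p)+.5)/5.7+np.array([225,182])-.5
s=optics.snapshot("top")
for p in((199,221),(465,287)): print((Rf.T@(px2w(s,T(p),28)-o)).round(1))
E
```

```text
t 8.35 deckpos [  1.2 137.7   4.6] world [536.1 232.9  24.6] rpy [ 1.7998e+02 -1.0000e-02  7.7120e+01] F [-0.7 -0.   0.5] q [18. 16. 98. -0. 66. 31.]
[-19.1 119.2   8. ]
[-19.3 -52.4   8. ]
```

Request:
play_rows([
  [[-0.3, 0, 0, 0, 0, 0], [-0.6, 0, 0, 0, 0, 0], [-0.9, 0, 0, 0, 0, 0], [-1.2, 0, 0, 0, 0, 0], [-1.5, 0, 0, 0, 0, 0]],
])

```text
time: 8.9
tool_pos: [532.6, 218.6, 24.3]
tcp_rot: [-180.0, -0.0, 77.1]
ft_force: [-0.4, 1.6, -1.0]
finger_gap: -0.1
grip_force: 1.2
```

Request:
play_rows([
  [[-0.2, 0, 0, 0, 0, 0], [-0.4, 0, 0, 0, 0, 0], [-0.6, 0, 0, 0, 0, 0], [-0.8, 0, 0, 0, 0, 0], [-1.0, 0, 0, 0, 0, 0]],
])

```text
time: 9.4
tool_pos: [530.4, 208.7, 24.3]
tcp_rot: [-180.0, -0.0, 77.1]
ft_force: [-1.2, 3.4, 0.8]
finger_gap: -0.0
grip_force: 1.6
```

Request:
play_rows([
  [[-0.2, 0, 0, 0, 0, 0], [-0.4, 0, 0, 0, 0, 0], [-0.6, 0, 0, 0, 0, 0]],
])

```text
time: 9.7
tool_pos: [529.0, 202.9, 24.3]
tcp_rot: [-180.0, -0.0, 77.1]
ft_force: [-0.9, 3.9, 0.5]
finger_gap: 0.0
grip_force: 1.9
```

```bash
python3 - <<'E'
from go import *
st()
s=snap("scene","s7.png",(230,120,375,235),5.2)
E
```

```text
t 9.7 deckpos [  1.1 106.9   4.3] world [529.  202.9  24.3] rpy [-1.7999e+02 -1.0000e-02  7.7130e+01] F [-1.7  3.6  0.5] q [ 16.  14. 101.   0.  65.  29.]
```

View pics/s7.png

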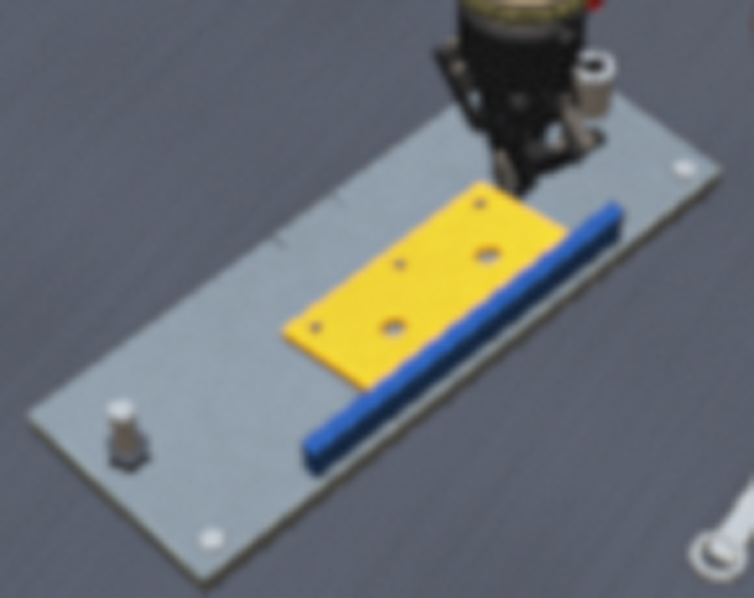

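The plate is still flush with the fence and slides along it, with its near-left corner at (483,183) and holes at (488,255) and (394,327). I'll keep pushing in small steps until it drops, which should show as a jump in force.

Request:
play_rows([
  [[-0.15, 0, 0, 0, 0, 0], [-0.3, 0, 0, 0, 0, 0], [-0.45, 0, 0, 0, 0, 0], [-0.6, 0, 0, 0, 0, 0]],
])

```text
time: 10.15
tool_pos: [527.7, 196.6, 24.1]
tcp_rot: [-180.0, 0.0, 77.1]
ft_force: [-1.0, 0.6, -0.1]
finger_gap: 0.2
grip_force: 0.2
```

Request:
play_rows([
  [[-0.1, 0, 0, 0, 0, 0], [-0.2, 0, 0, 0, 0, 0], [-0.3, 0, 0, 0, 0, 0]],
])

```text
time: 10.45
tool_pos: [527.2, 193.9, 24.3]
tcp_rot: [180.0, -0.0, 77.1]
ft_force: [0.4, 2.7, -0.8]
finger_gap: 0.2
grip_force: 0.9
```

Request:
play_rows([
  [[-0.1, 0, 0, 0, 0, 0], [-0.2, 0, 0, 0, 0, 0], [-0.3, 0, 0, 0, 0, 0]],
])

```text
time: 10.75
tool_pos: [526.4, 191.2, 24.3]
tcp_rot: [180.0, -0.0, 77.1]
ft_force: [0.5, 2.0, -0.1]
finger_gap: 0.5
grip_force: 1.0
```

```bash
cat > chk.py <<'E'
from go import *
from scipy.optimize import minimize
st()
m={}
for n in("top","scene"):
    s=optics.snapshot(n); hsv=cv2.cvtColor(np.ascontiguousarray(s["pixels"]),cv2.COLOR_RGB2HSV)
    k=cv2.inRange(hsv,(20,120,80),(35,255,255)); x0,y0=(225,182) if n=="top" else (230,100)
    k[:y0]=0;k[y0+140:]=0;k[:,:x0]=0;k[:,x0+150:]=0
    # small hole-like blobs inside the yellow region
    cs,h=cv2.findContours(k,cv2.RETR_CCOMP,cv2.CHAIN_APPROX_NONE)
    i=max(range(len(cs)),key=lambda i:cv2.contourArea(cs[i]))
    for j,c in enumerate(cs):
        if h[0][j][3]==i and cv2.contourArea(c)>6:
            # weighted centre of non-yellow in the blob's window
            uv=c[:,0].mean(0)
            print(n,"hole",uv.round(2),cv2.contourArea(c),"deck xy if flat",(Rf.T@(px2w(s,uv,28)-o)).round(1)[:2])
    for X in((35,40,8),(35,-40,8)): print("  home hole px",w2px(s,Rf@np.array(X)+o).round(2))
    v=cs[i][:,0].astype(float)
    for nm,d in(("near/left",(-1,1)),("near/right",(-1,-1))):
        D=np.array([(Rf.T@(px2w(s,q,28)-o))[:2] for q in v]); q=D[np.argmax(D@np.array(d))]
        print("  corner if flat",nm,q.round(1))
E
python3 chk.py
```

```text
t 10.75 deckpos [ 1.2 95.   4.3] world [526.4 191.2  24.3] rpy [ 1.800e+02 -1.000e-02  7.713e+01] F [ 0.1  2.1 -0.1] q [ 15.  13. 102.   0.  65.  28.]
top hole [306.59 216.88] 22.5 deck xy if flat [ 33.  -40.9]
top hole [285.07 211.5 ] 21.0 deck xy if flat [33.3 38.4]
  home hole px [284.76 210.94]
  home hole px [306.48 216.28]
  corner if flat near/left [-15.9  51.9]
  corner if flat near/right [-15.5 -83.8]
  home hole px [320.47 172.07]
  home hole px [302.31 186.11]
  corner if flat near/left [-13.   81.1]
  corner if flat near/right [-12.4 -82.4]
```

The numbers put the plate at y ≈ -1 mm, and the force fell earlier, so it has probably dropped. I'll back off and take the last look.

Request:
play_rows([
  [[0.5, 0, 0, 0, 0, 0], [1.5, 0, 0, 0, 0, 0], [2.5, 0, -1, 0, 0, 0], [2.5, 0, -4, 0, 0, 0], [2.5, 0, -8, 0, 0, 0]],
])

```text
time: 11.35
tool_pos: [530.3, 216.2, 103.5]
tcp_rot: [-179.8, 0.1, 77.2]
ft_force: [0.5, 0.4, 0.2]
finger_gap: 0.2
grip_force: 0.0
```

Request:
play_rows([
  [[0, -4, -4, 0, 0, 0], [0, -8, -8, 0, 0, 0], [0, -12, -12, 0, 0, 0], [0, -14, -12, 0, 0, 0], [0, -14, -12, 0, 0, 0]],
])

```text
time: 11.85
tool_pos: [394.4, 249.2, 229.0]
tcp_rot: [179.7, -0.3, 77.3]
ft_force: [0.7, 0.5, 0.1]
finger_gap: -0.1
grip_force: 0.0
```

```bash
python3 chk.py; python3 - <<'E'
from h import *
snap("scene","s8.png",(265,145,345,200),9.5)
E
```

```text
t 11.85 deckpos [-140.6  121.8  209. ] world [394.4 249.2 229. ] rpy [179.74  -0.27  77.3 ] F [0.6 0.7 0.1] q [ 26. -14. 106.   0.  87.  39.]
top hole [306.93 216.8 ] 19.5 deck xy if flat [ 33.6 -42. ]
top hole [285.21 211.5 ] 19.0 deck xy if flat [33.4 37.9]
  home hole px [284.76 210.94]
  home hole px [306.48 216.28]
  corner if flat near/left [-15.9  81.3]
  corner if flat near/right [-15.5 -83.8]
  home hole px [320.47 172.07]
  home hole px [302.31 186.11]
  corner if flat near/left [-13.   81.1]
  corner if flat near/right [-12.4 -82.4]
```

View pics/s8.png

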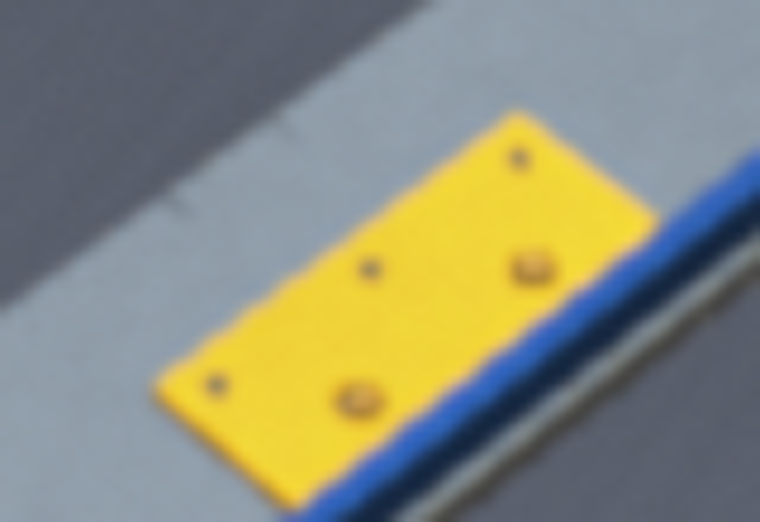

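The last picture shows a brass pin inside each hole, at (532,268) and (359,400). Hole positions in both views match the home pose flat on the deck to about 0.7 px, so the plate is seated.

Request:
play_rows([
  [[0, 0, 0, 0, 0, 0], [0, 0, 0, 0, 0, 0], [0, 0, 0, 0, 0, 0]],
])

```text
time: 12.3
tool_pos: [395.7, 246.4, 223.5]
tcp_rot: [-179.9, 0.1, 77.1]
ft_force: [0.5, 0.2, 0.0]
finger_gap: 0.0
grip_force: 0.0
```

```bash
python3 -c "
from bench import job
print(job.hand_in())"
```

```text
the job is handed in; nothing more can be done
None
```

I nudged the plate against the fence and along it until both holes dropped over the pins; the last camera views show it flat on the deck, and I handed the job in at 12.3 s with the robot clear of everything (no verdict was returned).

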